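# Rack the dried varnish samples from pale to dark

## Robot

A 7-joint arm with a two-finger parallel gripper is mounted at the origin on a cart in front of the work surface, level with it; the furniture and walls round the work are solid. World frame = base frame: x ahead of the robot, y to its left, z up, the work surface at z = 0. Lengths are in m, angles in rad, forces in N, time in s.
With the tool pointing down it reaches from about 0.425 to 0.925 m from the base axis. Payload 6.8 kg.
Tool frame: the origin (TCP) lies midway between the tips of the shut fingers; the grasp point (between the pads) lies 19 mm behind it (grip_point_offset is the distance from the TCP to the grasp point, in m); y points along the fingers, x is the direction in which the jaws open and shut, and the axes are right-handed (so a half turn about y gives the same grasp; the last joint's range is limited). The gripper opens to 85 mm and grips with 20 to 120 N. Pads are 22 mm wide; open, the fingers measure 114 mm over their backs; the gripper's body (76 mm by 85 mm) begins 54 mm behind the grasp point. The pads swing forward as they close: fully open they stand 13 mm farther back than shut.
Start: joints at [0.999, 0.477, 0.022, 1.555, -0.011, 1.109, -0.083], TCP at [0.302, -0.604, 0.231] pointing down, gripper open.
Joint ranges: [-2.96, 2.96], [-0.34, 2.1], [-1.41, 1.46], [0.24, 2.44], [-1.37, 4.51], [0.17, 1.92], [-2.96, 2.96]. Speed limits (rad/s): [2.39, 2.39, 3.14, 3.14, 3.14, 3.14, 3.14].

## Interface

Orientations are given as a unit quaternion [w, x, y, z].
In Python, from station import get_obs, read_camera, hand_in, grip_point_offset gives the robot as it stands.
- The arm moves only by the tool play_rows, never from a script. Its argument "increments" is a list of rows, each a list of 2 entries, a list of its own where there are three numbers: the shift along the tool's x, y, z in m, then the turn, a rotation vector about the tool's x, y, z in degrees. In form: [[[tx, ty, tz], [ax, ay, az]], ...]. A call has 1 to 20 rows; each row shifts and turns the commanded pose from where the row before left it, along the tool's axes as they then stand; what a row does not reach is not made up. A row lasts 1/12 s, in which the tool goes at most 41.7 mm and 7.16 degrees, less where a joint would pass 70% of its speed; a pose out of reach is approached as far as the arm can. A call with a gripper value outside its range is refused whole. "gripper" is the finger opening in m, from 0 to 0.0854, set as the call begins (left out, the last holds). The fingers move at their own pace and stop on an object; "grip_force" is the grip in N (left out, the last holds). Time passes only in rows, so rows that do not move let the fingers close. It gives the time, the measured TCP pose, the force and the opening at its end, in the units of the state.
- get_obs(): the state, without advancing time (a new reading comes with each control period).
- read_camera(name): name is "side" or "top"; returns a dict with "color" (420x560x3 uint8, red, green, blue), "range_z" (420x560 float32, m along the optical axis (not along the pixel's ray), 0 where there is no reading), "intrinsics" (3x3 intrinsics, pixels), "dist_coeffs" ([k1, k2, p1, p2, k3] as OpenCV has them; the pictures are not rectified), "R" (3x3) and "t" (3): a world point X has camera coordinates R X + t. Camera axes: x right, y down, z forward; pixel columns grow to the right and rows downward; lengths in m; the calibration is good to about 2 mm. A picture is of the moment at which its call begins.
- hand_in(): hands the job in, once; it reports no verdict.
The state is a dict: "t": time; "q": joint angles; "joint_vel": joint speeds; "joint_torque": joint torques, N m; "eef_pos": TCP position; "tool_rot": TCP orientation; "contact_force": force on the tool from outside, world axes, zero at the start; "torque": the same for the moment, N m; "gripper_width": opening from 0.0 (shut) to 1.0 (fully open).
Only numpy, scipy, OpenCV 4.12 (cv2) and the standard library are available. Lean on these libraries where they do the work, as an engineer would, in place of code of your own. Each camera call takes 0.05 s, during which the arm holds its last target. There are 200 camera calls.

## Task

The varnish samples are dry: move the four coloured tablets from the pinned drying rack into the grooved sample rack, so that the row runs on from the raw wood tablet in its end slot to ever darker varnish - golden yellow next to it, then amber, then red, then the dark brown one in the last slot. Stand each upright on its edge, right down in its slot and centred along it; set them in gently, never letting one drop or fall, for the varnish chips, and leave the raw tablet where it stands.

Things in the scene. Friction and masses are not known exactly. Their poses are not given: they have to be found in the camera images.
- tablet_gold: Loose wooden varnish sample tablet, palest varnish, golden yellow, standing on edge in one of the drying rack's four places (which one changes). 75 mm long (its x), 10 mm thick (its y), 90 mm tall (its z, up), about 45 g; origin at the centre of its underside. Grip it across its thickness on the upper half; either face may look either way.
- tablet_amber: Loose wooden varnish sample tablet, second palest, orange amber, standing on edge in one of the drying rack's four places (which one changes). Size, weight and origin as tablet_gold. Grip it across its thickness on the upper half; either face may look either way.
- tablet_red: Loose wooden varnish sample tablet, third, deep brownish red, standing on edge in one of the drying rack's four places (which one changes). Size, weight and origin as tablet_gold. Grip it across its thickness on the upper half; either face may look either way.
- tablet_dark: Loose wooden varnish sample tablet, darkest, almost black brown, standing on edge in one of the drying rack's four places (which one changes). Size, weight and origin as tablet_gold. Grip it across its thickness on the upper half; either face may look either way.
- tablet_raw: Loose reference tablet of bare cream-white maple, standing in the sample rack's end slot (at rack y = +96 mm) from the start. Size, weight and origin as tablet_gold.
- drying_rack: Fixed pale board 84 x 200 x 12 mm (x, y, z; origin under its centre). Four places in a row along its y, at y = -72, -24, 24, 72 mm; tablets stand on the board, tops 102 mm above the table, length along rack x, 38 mm apart, between upright steel pins (44 mm high over the table, at x = +-25 mm, 14 mm gap). Left or right of the sample rack, yaw varies.
- sample_rack: Fixed dark brown rack 88 x 246 x 40 mm (x, y, z; origin under its centre). Slots in a row along its y, centres y = 96 (raw tablet), 48, 0, -48, -96 mm; they run along x, floor 10 mm above the origin, 13 mm wide up to z = 28 mm, then bevelled out to 40 mm wide at z = 40 mm; dividers 62 mm long, ends open. Seat tablets at x = 0, tops then at 100 mm. Any yaw: the raw end may be left, right, near or far.
Things that resemble listed ones, but are neither listed nor needed, are in the scene too. Of the things like the tablet_dark, leave any that is green or purple; of the rest the larger one is meant.

How it is judged:
By the outcome, as a careful person would: the job done as asked, in the order asked, and still so for the second after the job is handed in, with the robot touching nothing.
It also fails if it takes over 115 s, if anything falls off the work surface, if the arm or the gripper's body presses on something with over 40 N, if the wrist force passes 120 N, or if a joint passes its speed limit or range.

## Working session

There is one attempt and no reset: what is moved stays moved. The work goes in short steps, Python scripts to look and compute and a tool call to move; the robot and the scene stay as the last step left them, time stands still between calls to the robot, and variables do not carry over. Pictures are saved under pics/ and viewed, about 12 in all and at most 16, crops included, and the job is handed in when it is done.

Besides the shell and the picture viewer there is one more tool, called after "Emit:" as name(argument=value, ...) on one line, values as JSON. play_rows: Moves the arm, as the interface text tells. Its arguments: {"type":"object","properties":{"increments":{"type":"array","items":{"type":"array"}},"gripper":{"type":"number"},"grip_force":{"type":"number"}},"required":["increments"]}

```bash
ls; mkdir -p pics; python3 - <<'E'
from station import *
import cv2,numpy as np
o=get_obs(); print({k:np.round(v,3) for k,v in o.items()}, grip_point_offset)
ims=[]
for n in("top","side"):
    c=read_camera(n); np.savez(f"/tmp/{n}0.npz",**c); cv2.imwrite(f"pics/{n}0.png",c["color"][:,:,::-1])
    print(n,c["intrinsics"],c["dist_coeffs"],c["R"],c["t"])
E
```

```text
pics
{'t': np.float64(0.0), 'q': array([ 0.999,  0.478,  0.022,  1.556, -0.012,  1.109, -0.083]), 'joint_vel': array([ 0.   ,  0.   , -0.   ,  0.001,  0.   , -0.001,  0.   ]), 'joint_torque': array([-1.0000e-03, -5.9646e+01,  1.6080e+00, -2.8120e+01,  1.2000e-02,
        9.0000e-03, -0.0000e+00]), 'eef_pos': array([ 0.302, -0.603,  0.23 ]), 'tool_rot': array([ 0.602, -0.601,  0.372, -0.371]), 'contact_force': array([-0.443, -0.265, -0.029]), 'torque': array([ 0.002,  0.012, -0.005]), 'gripper_width': np.float64(1.0)} 0.0187
top [[454.1285574    0.         280.4864701 ]
 [  0.         454.1285574  213.54833252]
 [  0.           0.           1.        ]] [-0.05082975  0.          0.          0.          0.        ] [[-8.00218809e-04 -9.99800144e-01 -1.99757594e-02]
 [-9.88670904e-01  3.78930515e-03 -1.50051606e-01]
 [ 1.50097311e-01  1.96293780e-02 -9.88476345e-01]] [0.05952821 0.49423805 1.23893976]
side [[422.83335583   0.         277.12318426]
 [  0.         422.83335583 208.40923142]
 [  0.           0.           1.        ]] [-0.01485918  0.          0.          0.          0.        ] [[-0.99428711 -0.1066528   0.00428088]
 [-0.06984496  0.61976521 -0.78167305]
 [ 0.08071447 -0.77750644 -0.62367372]] [0.50741702 0.04282588 1.00640045]
```

View pics/top0.png

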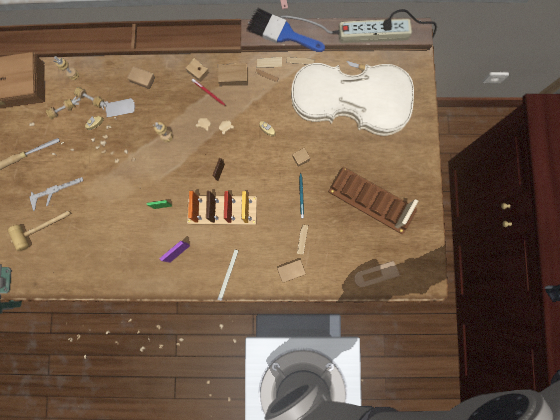

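View pics/side0.png

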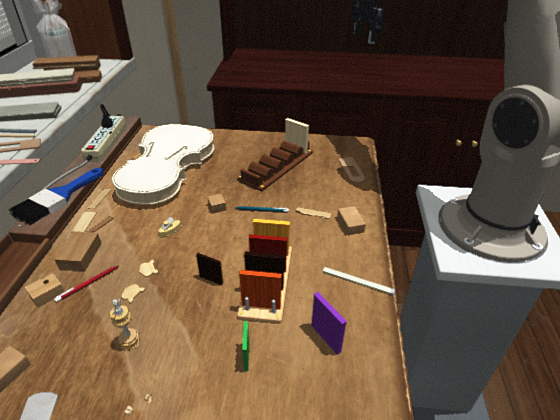

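The top view shows the drying rack at about (222,207), holding amber, dark, red and gold from left to right. The sample rack runs from (337,182) to (410,215), with the raw tablet at its right/near end. A small loose dark tablet stands at (219,168), and green and purple ones are also decoys. Next I measure from the depth data.

```bash
cat > h.py <<'E'
import numpy as np, cv2
from scipy.spatial.transform import Rotation as Ro
def cloud(c):
    h,w=c["range_z"].shape; u,v=np.meshgrid(np.arange(w),np.arange(h))
    p=cv2.undistortPoints(np.stack([u.ravel(),v.ravel()],1).astype(float)[:,None],c["intrinsics"],c["dist_coeffs"])[:,0]
    z=c["range_z"].ravel().astype(float)
    P=(np.c_[p*z[:,None],z]-c["t"])@c["R"]
    P[z==0]=np.nan
    return P, c["color"].reshape(-1,3)
def box(P):
    r=cv2.minAreaRect((P[:,:2]*1000).astype(np.float32)); 
    return np.round(r[0],1),np.round(r[1],1),round(r[2],1)
E
python3 - <<'E'
from h import *
for n in("top","side"):
    P,C=cloud(np.load(f"/tmp/{n}0.npz"))
    def near(lo,hi,x0,x1,y0,y1): return (P[:,2]>lo)&(P[:,2]<hi)&(P[:,0]>x0)&(P[:,0]<x1)&(P[:,1]>y0)&(P[:,1]<y1)
    m=near(-.02,.15,.4,.9,-.4,.4); print(n,'table z',np.nanmedian(P[m,2]))
    # tall stuff
    m=near(.06,.13,.4,.9,-.4,.45)
    lab=np.zeros(m.size,np.uint8);lab[m]=1
    k,L,s,ce=cv2.connectedComponentsWithStats(lab.reshape(420,560),connectivity=4);L=L.ravel()
    for i in range(1,k):
        if s[i,4]<15: continue
        q=(L==i); top=q&(P[:,2]>np.nanpercentile(P[q,2],90)-.008)
        print(ce[i].round(),s[i,4],'zmax',np.nanpercentile(P[q,2],95).round(3),'top',P[top].mean(0).round(4),box(P[top]),np.median(C[q],0))
    m=near(.033,.048,.4,.9,-.35,-.0)
    print('rack tops',m.sum(),box(P[m]))
E
python3 - <<'E'
import cv2
a=cv2.imread('pics/top0.png')
b=cv2.resize(a[145:255,140:270],None,fx=4,fy=4,interpolation=2)[:440,:]
c=cv2.resize(a[155:240,320:430],None,fx=5,fy=5,interpolation=2)
import numpy as np
W=800;o=np.zeros((600,800,3),np.uint8)
b=cv2.resize(b,(400,338));c=cv2.resize(c,(400,309));o[:338,:400]=b;o[:309,400:]=c
cv2.imwrite('pics/crop0.png',o[:340])
E
```

```text
top table z 0.0009046248172813363
[360.  93.] 2851 zmax 0.069 top [ 0.8403 -0.1703  0.0642] (array([ 829.3, -156.1]), array([297.2, 141.4]), 90.0) [239. 233. 220.]
[302.  90.] 17 zmax 0.064 top [ 0.8501 -0.0043  0.0622] (array([850.2,  -4.2]), array([18.7, 10.4]), 26.7) [234. 228. 215.]
[160. 128.] 109 zmax 0.112 top [0.7327 0.3974 0.1061] (array([733. , 397.9]), array([23. ,  7.8]), 76.9) [169. 150. 122.]
[217. 166.] 53 zmax 0.068 top [0.6256 0.2367 0.0642] (array([624.9, 237.6]), array([ 7.9, 53.5]), 70.4) [88. 64. 49.]
[191. 205.] 190 zmax 0.105 top [0.5111 0.301  0.1013] (array([511.6, 301.3]), array([72.1, 11.4]), 0.1) [187.5 105.   49. ]
[209. 205.] 176 zmax 0.104 top [0.5113 0.2529 0.1007] (array([511.1, 253.4]), array([10.8, 74.6]), 89.3) [84. 59. 46.]
[226. 205.] 164 zmax 0.104 top [0.5106 0.205  0.101 ] (array([510.2, 205. ]), array([10.4, 74.3]), 89.1) [168.  67.  54.]
[244. 206.] 147 zmax 0.104 top [0.5104 0.1565 0.1015] (array([509.7, 156.5]), array([ 9. , 74.3]), 89.8) [244. 202.  96.]
[408. 212.] 163 zmax 0.103 top [ 0.4907 -0.2878  0.0992] (array([ 490.5, -287.7]), ar
[... 629 characters left out ...]
0) [253. 251. 243.]
[265. 256.] 2827 zmax 0.103 top [0.507  0.2384 0.1001] (array([507.4, 230.9]), array([156.8,  75.1]), 88.9) [73. 25. 11.]
[208. 258.] 105 zmax 0.066 top [0.6208 0.2399 0.0637] (array([621.9, 239.2]), array([ 8.3, 55.1]), 68.2) [30. 15.  9.]
[317. 301.] 112 zmax 0.091 top [0.4051 0.3333 0.0882] (array([403. , 333.1]), array([ 9.4, 19.2]), 38.0) [51.  24.5 69. ]
[120. 315.] 418 zmax 0.112 top [0.7316 0.4013 0.1045] (array([732. , 400.7]), array([25.8, 10.5]), 70.9) [155.  134.5 100. ]
[245. 337.] 140 zmax 0.067 top [0.5194 0.4093 0.065 ] (array([519.9, 406.6]), array([ 6.8, 56.1]), 9.4) [ 60.5 202.   89. ]
rack tops 858 (array([ 649.7, -171.8]), array([463.8, 221.1]), 21.0)
```

View pics/crop0.png

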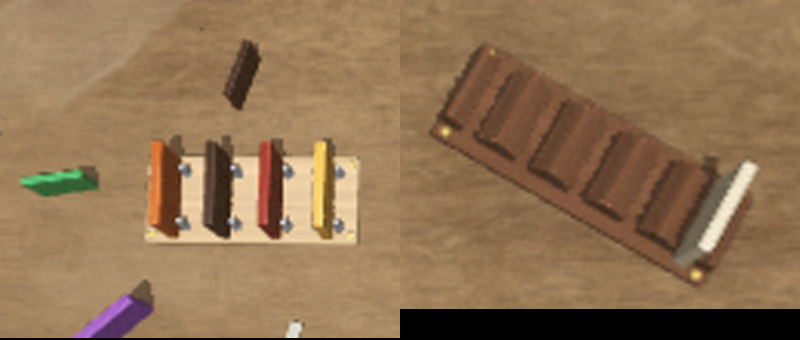

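The big dark tablet in the rack (75 mm, top at 0.102 m) is the one to use. The loose dark one is only about 53 mm long, so it stays. Next I fit the sample rack and get the tool axes.

```bash
python3 - <<'E'
from h import *
from station import get_obs
from scipy.optimize import minimize
o=get_obs(); q=o["tool_rot"]; print(Ro.from_quat(np.r_[q[1:],q[0]]).as_matrix().round(3))
allr=[]
for n in("top","side"):
    P,C=cloud(np.load(f"/tmp/{n}0.npz"))
    m=(P[:,2]>.007)&(P[:,2]<.13)&(P[:,0]>.4)&(P[:,0]<.72)&(P[:,1]>-.36)&(P[:,1]<-.03)
    im=m.reshape(420,560).astype(np.uint8);k,L,s,ce=cv2.connectedComponentsWithStats(im)
    i=1+np.argmax(s[1:,4]); q=P[(L.ravel()==i)]; 
    print(n,len(q),box(q[q[:,2]<.05]))
    # divider top ridges
    r=q[(q[:,2]>.036)&(q[:,2]<.046)]; print('ridge',len(r),box(r))
    # profile fit: slot bevel, model height vs rack y
    d=q[(q[:,2]<.046)]
    def model(y):
        a=np.abs((y+24+480)%48-24) ; a=np.where(np.abs(y)>120,99,a)   # dist from slot centre
        return np.where(a<6.5,10,np.where(a<20,28+(a-6.5)*12/13.5,40))
    best=[]
    for th in np.radians(np.arange(56,66,.5)):
        e=np.array([np.cos(th),np.sin(th)]); f=np.array([e[1],-e[0]])
        Y=d[:,:2]@e*1000; X=d[:,:2]@f*1000; X0=0.5*(np.percentile(X,1)+np.percentile(X,99))
        k=(np.abs(X-X0)<28)
        for y0 in np.arange(np.median(Y[k])-30,np.median(Y[k])+30,.5):
            rr=np.clip(np.abs(d[k,2]*1000-model(Y[k]-y0)),0,8)
            best.append((rr[np.abs(Y[k]-y0)<118].mean(),np.degrees(th),y0,X0))
    best.sort(); 
    for b in best[:4]:
        th=np.radians(b[1]); e=np.array([np.cos(th),np.sin(th)]); f=np.array([e[1],-e[0]])
        print(np.round(b,2),'centre',(e*b[2]+f*b[3]).round(1),'raw slot',(e*(b[2]-96)+f*b[3]).round(1))
E
```

```text
[[ 0.447 -0.001  0.894]
 [-0.894  0.001  0.447]
 [-0.002 -1.    -0.   ]]
top 2431 (array([ 538.2, -206.1]), array([246.4,  89.3]), 59.4)
ridge 647 (array([ 540. , -206.3]), array([239.9,  71.8]), 58.0)
[  2.27  59.   100.55 567.36] centre [ 538.1 -206. ] raw slot [ 488.7 -288.3]
[  2.28  59.5   95.64 568.23] centre [ 538.1 -206. ] raw slot [ 489.4 -288.7]
[  2.28  60.    90.37 569.24] centre [ 538.2 -206.4] raw slot [ 490.2 -289.5]
[  2.28  60.    90.87 569.24] centre [ 538.4 -205.9] raw slot [ 490.4 -289.1]
side 2182 (array([ 532.1, -201.3]), array([246.3,  88.9]), 58.0)
ridge 424 (array([ 531.6, -200.2]), array([239.8,  75.7]), 60.9)
[  4.38  57.5  114.56 553.79] centre [ 528.6 -200.9] raw slot [ 477.  -281.9]
[  4.4   57.   119.4  552.66] centre [ 528.5 -200.9] raw slot [ 476.2 -281.4]
[  4.4   57.5  114.06 553.79] centre [ 528.3 -201.4] raw slot [ 476.8 -282.3]
[  4.42  56.5  172.5  551.36] centre [ 555.  -160.5] raw slot [ 502.  -240.5]
```

Emit:
play_rows(increments=[[[-0.0146,0,0.0325],[0,0,0]],[[-0.0146,0,0.0325],[0,0,0]],[[-0.0146,0,0.0325],[0,0,0]],[[-0.0146,0,0.0325],[0,0,0]],[[-0.0146,0,0.0325],[0,0,0]],[[-0.0146,0,0.0325],[0,0,0]],[[-0.0146,0,0.0325],[0,0,0]],[[-0.0146,0,0.0325],[0,0,0]],[[-0.0146,0,0.0325],[0,0,0]],[[-0.0146,0,0.0325],[0,0,0]],[[-0.0146,0,0.0325],[0,0,0]]], gripper=0.034)

```text
t: 1.02
eef_pos: [0.5504, -0.2986, 0.2309]
tool_rot: [-0.601, 0.602, -0.372, 0.371]
contact_force: [0.2, -0.0, -0.1]
gripper_width: 0.398
```

Emit:
play_rows(increments=[[[-0.0328,0,0.013],[0,0,0]],[[-0.0328,0,0.013],[0,0,0]],[[-0.0328,0,0.013],[0,0,0]],[[-0.0328,0,0.013],[0,0,0]],[[-0.0328,0,0.013],[0,0,0]],[[-0.0328,0,0.013],[0,0,0]],[[-0.0328,0,0.013],[0,0,0]],[[-0.0328,0,0.013],[0,0,0]],[[-0.0328,0,0.013],[0,0,0]],[[-0.0328,0,0.013],[0,0,0]],[[-0.0328,0,0.013],[0,0,0]],[[-0.0328,0,0.013],[0,0,0]],[[-0.0328,0,0.013],[0,0,0]]])

```text
t: 2.1
eef_pos: [0.5096, 0.1582, 0.2311]
tool_rot: [-0.601, 0.602, -0.372, 0.372]
contact_force: [0.7, -0.1, 0.6]
gripper_width: 0.398
```

Emit:
play_rows(increments=[[[0,0,0],[0,-7,0]],[[0,0,0],[0,-7,0]],[[0,0,0],[0,-7,0]],[[0,0,0],[0,-7,0]],[[0,0,0],[0,-7,0]],[[0,0,0],[0,-7,0]],[[0,0,0],[0,-7,0]],[[0,0,0],[0,-7,0]],[[0,0,0],[0,-7,0]],[[0,0,0],[0,-7,0]],[[0,0,0],[0,-7,0]],[[0,0,0],[0,-7,0]],[[0,0,0],[0,-7,0]],[[0,0,0],[0,-7,0]],[[0,0,0],[0,-7,0]],[[0,0,0],[0,-7,0]],[[0,0,0],[0,-7,0]],[[0,0,0],[0,-7,0]],[[0,0,0],[0,-7,0]],[[0,0,0],[0,-7,0]]])

```text
t: 3.77
eef_pos: [0.51, 0.1566, 0.231]
tool_rot: [0.554, -0.554, -0.439, 0.44]
contact_force: [-0.2, -0.4, -0.6]
gripper_width: 0.398
```

```bash
cat >> h.py <<'E'
ROW=np.array([np.cos(np.radians(59.5)),np.sin(np.radians(59.5))])
RC=np.array([.5384,-.2062])
def state():
    from station import get_obs
    o=get_obs(); q=o["tool_rot"]; M=Ro.from_quat(np.r_[q[1:],q[0]]).as_matrix()
    jaw=np.degrees(np.arctan2(M[1,0],M[0,0]))
    print('t',round(float(o["t"]),2),'pos',(o["eef_pos"]*1000).round(1),'jaw',jaw.round(2),'down',M[:,1].round(4),'F',o["contact_force"].round(1),'w',round(float(o["gripper_width"]*85.4),1),'q',o["q"].round(2))
    return o,M,jaw
def goto(x,y,z,jaw):   # total shift in present tool axes (mm) and turn about tool y (deg)
    o,M,j=state(); d=np.array([x,y,z])-o["eef_pos"]
    s=M.T@d; a=(jaw-j+180)%360-180
    print('shift tool mm',(s*1000).round(1),'turn y',round(-a,2),'| after turn, shift',(Ro.from_euler('y',a,degrees=True).as_matrix()@s*1000).round(1))
E
python3 -c "
from h import *
goto(.5097,.1565,.13,89.25)"
```

```text
t 3.77 pos [510.  156.6 231. ] jaw 76.91 down [-7.e-04 -3.e-04 -1.e+00] F [-0.2 -0.4 -0.6] w 34.0 q [ 0.2   0.34 -0.75  1.85  0.26  1.05  0.69]
shift tool mm [-1.00e-01  1.01e+02  2.00e-01] turn y -12.34 | after turn, shift [ -0.  101.    0.3]
```

Emit:
play_rows(increments=[[[0,0,0],[0,-6.17,0]],[[0,0,0],[0,-6.17,0]],[[0,0.02,0],[0,0,0]],[[0,0.02,0],[0,0,0]],[[0,0.02,0],[0,0,0]],[[0,0.02,0],[0,0,0]],[[0,0.02,0],[0,0,0]],[[0,0.012,0],[0,0,0]],[[0,0.012,0],[0,0,0]],[[0,0.012,0],[0,0,0]],[[0,0.012,0],[0,0,0]],[[0,0.012,0],[0,0,0]],[[0,0.008,0],[0,0,0]],[[0,0,0],[0,0,0]],[[0,0,0],[0,0,0]]])

```text
t: 5.02
eef_pos: [0.5102, 0.1569, 0.0631]
tool_rot: [0.505, -0.505, -0.495, 0.495]
contact_force: [-0.2, -0.7, 0.6]
gripper_width: 0.401
```

```bash
python3 - <<'E'
from h import *; from station import *
goto(.5097,.1565,.063,89.25)
ims=[read_camera(n)["color"] for n in("top","side")]
a=cv2.resize(ims[0][140:260,160:290],(400,369)); b=cv2.resize(ims[1][170:330,190:350],(400,400))[:369]
cv2.imwrite("pics/p1.png",np.hstack([a,b])[:,:,::-1])
E
```

```text
t 5.02 pos [510.2 156.9  63.1] jaw 88.92 down [-5.e-04 -1.e-04 -1.e+00] F [-0.2 -0.7  0.6] w 34.2 q [ 0.11  0.57 -0.67  1.99  0.5   0.76  0.69]
shift tool mm [-0.4  0.1  0.5] turn y -0.33 | after turn, shift [-0.4  0.1  0.5]
```

View pics/p1.png

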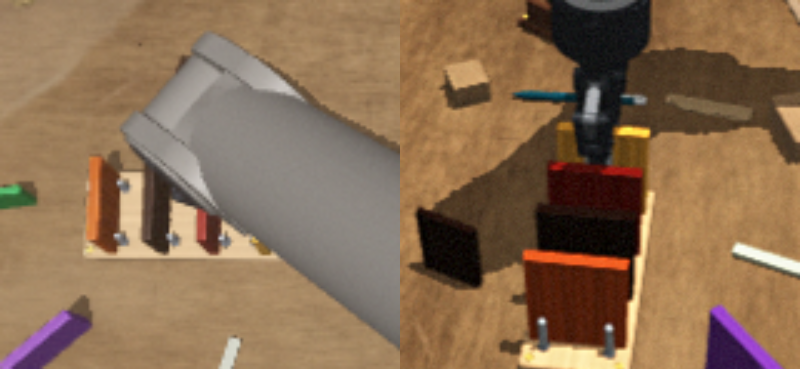

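The crops show the fingers around the gold tablet, roughly centred along it and clear of the red one. I'll close the gripper and lift.

Emit:
play_rows(increments=[[[0,0,0],[0,0,0]],[[0,0,0],[0,0,0]],[[0,0,0],[0,0,0]],[[0,0,0],[0,0,0]],[[0,0,0],[0,0,0]],[[0,0,0],[0,0,0]]], gripper=0.0, grip_force=30)

```text
t: 5.62
eef_pos: [0.5107, 0.157, 0.0639]
tool_rot: [-0.504, 0.505, 0.496, -0.495]
contact_force: [-1.3, -0.0, 6.0]
gripper_width: 0.111
```

Emit:
play_rows(increments=[[[0,-0.004,0],[0,0,0]],[[0,-0.008,0],[0,0,0]],[[0,-0.014,0],[0,0,0]],[[0,-0.014,0],[0,0,0]],[[0,-0.015,0],[0,0,0]],[[0,-0.015,0],[0,0,0]],[[0,-0.015,0],[0,0,0]],[[0,-0.015,0],[0,0,0]],[[0,-0.015,0],[0,0,0]],[[0,-0.015,0],[0,0,0]]])

```text
t: 6.45
eef_pos: [0.5103, 0.157, 0.1956]
tool_rot: [-0.504, 0.505, 0.496, -0.495]
contact_force: [1.3, -0.2, -0.9]
gripper_width: 0.115
```

```bash
python3 - <<'E'
from h import *
for k,y in zip(("gold","amber","red","dark"),(48,0,-48,-96)):
    # raw end is at -ROW direction (rack +y = -ROW)
    p=RC-ROW*y/1000; print(k,p.round(4))
p=RC-ROW*.048
goto(p[0],p[1],.193,59.5)
E
```

```text
gold [ 0.514  -0.2476]
amber [ 0.5384 -0.2062]
red [ 0.5628 -0.1648]
dark [ 0.5871 -0.1235]
t 6.45 pos [510.3 157.  195.6] jaw 88.93 down [ 1.3e-03  3.0e-04 -1.0e+00] F [ 1.3 -0.2 -0.9] w 9.9 q [ 0.22  0.39 -0.78  1.89  0.32  0.99  0.84]
shift tool mm [-404.4    2.5  -11.3] turn y 29.43 | after turn, shift [-346.7    2.5 -208.6]
```

Emit:
play_rows(increments=[[[-0.0154,0,0],[0,0,0]],[[-0.0311,0,-0.0009],[0,0,0]],[[-0.0311,0,-0.0009],[0,0,0]],[[-0.0311,0,-0.0009],[0,0,0]],[[-0.0311,0,-0.0009],[0,0,0]],[[-0.0311,0,-0.0009],[0,0,0]],[[-0.0311,0,-0.0009],[0,0,0]],[[-0.0311,0,-0.0009],[0,0,0]],[[-0.0311,0,-0.0009],[0,0,0]],[[-0.0311,0,-0.0009],[0,0,0]],[[-0.0311,0,-0.0009],[0,0,0]],[[-0.0311,0,-0.0009],[0,0,0]],[[-0.0311,0,-0.0009],[0,0,0]],[[-0.0157,0,-0.0004],[0,0,0]],[[0,0,0],[0,5.9,0]],[[0,0,0],[0,5.9,0]],[[0,0,0],[0,5.9,0]],[[0,0,0],[0,5.9,0]],[[0,0,0],[0,5.83,0]],[[0,0,0],[0,0,0]]])

```text
t: 8.12
eef_pos: [0.5141, -0.2474, 0.1949]
tool_rot: [-0.614, 0.615, 0.35, -0.349]
contact_force: [0.1, -0.6, -0.4]
gripper_width: 0.112
```

```bash
python3 - <<'E'
from h import *; from station import *
goto(.514,-.2476,.113,59.5)
for n in("top","side"):
    c=read_camera(n); np.savez(f"/tmp/{n}1.npz",**c)
    P,C=cloud(c); im=c["color"]
    # held tablet: saturated yellow
    h=cv2.cvtColor(im,cv2.COLOR_RGB2HSV).reshape(-1,3)
    m=(P[:,1]<-.15)&(P[:,1]>-.35)&(P[:,2]>.12)&(P[:,2]<.26)&(h[:,0]>15)&(h[:,0]<35)&(h[:,1]>110)
    q=P[m]
    if len(q)>20:print(n,m.sum(),q.min(0).round(3),q.max(0).round(3),q.mean(0).round(4),box(q))
a=np.load("/tmp/top1.npz")["color"][120:260,300:440]; b=np.load("/tmp/side1.npz")["color"][60:200,210:350]
cv2.imwrite("pics/p2.png",np.hstack([cv2.resize(a,(400,400)),cv2.resize(b,(400,400))])[:,:,::-1])
E
```

```text
t 8.12 pos [ 514.1 -247.4  194.9] jaw 59.31 down [ 1.5e-03 -5.0e-04 -1.0e+00] F [ 0.1 -0.6 -0.4] w 9.6 q [ 0.76  0.4  -0.54  1.82  0.24  0.99  1.16]
shift tool mm [-0.3 81.9  0.1] turn y -0.19 | after turn, shift [-0.3 81.9  0.1]
top 137 [ 0.479 -0.249  0.145] [ 0.517 -0.225  0.24 ] [ 0.4928 -0.2333  0.2044] (array([ 497.3, -239.3]), array([12.9, 39.7]), 59.0)
side 659 [ 0.475 -0.267  0.143] [ 0.543 -0.22   0.241] [ 0.5064 -0.2398  0.1854] (array([ 515. , -233.6]), array([37.5, 77.6]), 65.7)
```

View pics/p2.png

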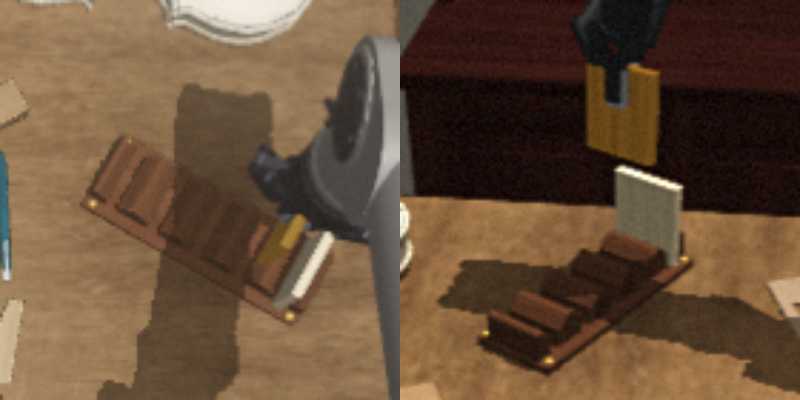

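```bash
python3 - <<'E'
from h import *
F=np.array([ROW[1],-ROW[0]])
for n in("side","top"):
    c=np.load(f"/tmp/{n}1.npz"); P,C=cloud(c)
    h=cv2.cvtColor(c["color"],cv2.COLOR_RGB2HSV).reshape(-1,3)
    r=(P[:,:2]-RC)@ROW*1000; f=(P[:,:2]-RC)@F*1000; z=P[:,2]*1000
    for name,m in(("gold",(np.abs(f)<60)&(abs(r+48)<25)&(z>130)&(z<245)&(h[:,0]>12)&(h[:,0]<35)&(h[:,1]>110)),
                  ("raw",(np.abs(f)<60)&(abs(r+96)<20)&(z>50)&(z<97))):
        if m.sum()<20: continue
        A=np.c_[f[m],z[m]-z[m].mean(),np.ones(m.sum())]; w=np.ones(m.sum(),bool)
        for _ in range(5):
            s=np.linalg.lstsq(A[w],r[m][w],rcond=None)[0]; w=abs(A@s-r[m])<2.5
        print(n,name,m.sum(),w.sum(),'r at f=0',s[2].round(2),'yaw',np.degrees(np.arctan(s[0])).round(2),'tilt',np.degrees(np.arctan(s[1])).round(2),'f range',np.percentile(f[m],[1,99]).round(1),'z',np.percentile(z[m],[1,99]).round(1))
    # divider tops in top cam
    if n=="top":
        P0,_=cloud(np.load("/tmp/top0.npz")); r=(P0[:,:2]-RC)@ROW*1000; f=(P0[:,:2]-RC)@F*1000; z=P0[:,2]*1000
        for y in(-72,-24,24,72):
            m=(abs(r-y)<12)&(abs(f)<25)&(z>38.5)&(z<46); print(y,m.sum(),r[m].mean().round(2), r[m&(f<0)].mean().round(2), r[m&(f>0)].mean().round(2),np.percentile(z[m],95).round(1))
        for nm,zz in(("top",c),):
            m=(abs(r+96)<12)&(abs(f)<45)&(z>96); print('raw top r,f',r[m].mean().round(2),f[m].mean().round(2),r[m&(f<0)].mean(),r[m&(f>0)].mean())
E
```

```text
side gold 670 540 r at f=0 -44.91 yaw 0.47 tilt -0.1 f range [-43.2  31.2] z [144.4 233.5]
side raw 325 266 r at f=0 -92.28 yaw 0.18 tilt 0.28 f range [-43.3  30. ] z [51.2 96. ]
top gold 138 92 r at f=0 -43.68 yaw 2.66 tilt -1.4 f range [-38.  -4.] z [145.3 236.1]
top raw 89 73 r at f=0 -90.69 yaw 3.2 tilt -0.55 f range [-37.9  32.9] z [50.7 96.9]
-72 56 -71.95 -71.59 -72.36 43.8
-24 60 -24.35 -24.25 -24.45 44.7
24 53 23.4 23.34 23.45 44.4
72 55 72.4 71.91 72.91 43.6
raw top r,f -94.42 0.04 -94.89688956894581 -93.95057379974928
```

Both cameras agree: the held tablet is plumb, with yaw within 0.3° of the raw tablet, the same extent along the slot, and 47.4 mm from it in the side view. I'll lower it in stages, watching the force.

Emit:
play_rows(increments=[[[0,0.01,0],[0,0,0]],[[0,0.016,0],[0,0,0]],[[0,0.016,0],[0,0,0]],[[0,0.016,0],[0,0,0]],[[0,0.016,0],[0,0,0]],[[0,0.011,0],[0,0,0]],[[0,0.01,0],[0,0,0]],[[0,0,0],[0,0,0]]])

```text
t: 8.88
eef_pos: [0.5125, -0.2472, 0.0962]
tool_rot: [0.615, -0.613, -0.35, 0.352]
contact_force: [-0.5, -0.5, 0.3]
gripper_width: 0.112
```

Emit:
play_rows(increments=[[[0,0.004,0],[0,0,0]],[[0,0.004,0],[0,0,0]],[[0,0.004,0],[0,0,0]],[[0,0.004,0],[0,0,0]],[[0,0.004,0],[0,0,0]],[[0,0,0],[0,0,0]],[[0,0,0],[0,0,0]]])

```text
t: 9.47
eef_pos: [0.5137, -0.2476, 0.0781]
tool_rot: [0.614, -0.614, -0.351, 0.351]
contact_force: [-0.4, -0.8, -0.7]
gripper_width: 0.115
```

Emit:
play_rows(increments=[[[0,0.003,0],[0,0,0]],[[0,0.003,0],[0,0,0]],[[0,0.003,0],[0,0,0]],[[0,0.003,0],[0,0,0]],[[0,0,0],[0,0,0]],[[0,0,0],[0,0,0]]])

```text
t: 9.97
eef_pos: [0.5136, -0.2475, 0.066]
tool_rot: [0.614, -0.614, -0.351, 0.351]
contact_force: [0.4, 0.1, -0.4]
gripper_width: 0.113
```

Emit:
play_rows(increments=[[[0,0.001,0],[0,0,0]],[[0,0.001,0],[0,0,0]],[[0,0.001,0],[0,0,0]],[[0,0,0],[0,0,0]],[[0,0,0],[0,0,0]]])

```text
t: 10.38
eef_pos: [0.5138, -0.2476, 0.0633]
tool_rot: [0.614, -0.614, -0.351, 0.351]
contact_force: [-1.0, 0.3, 1.2]
gripper_width: 0.114
```

Emit:
play_rows(increments=[[[0,0.001,0],[0,0,0]],[[0,0,0],[0,0,0]],[[0,0,0],[0,0,0]]])

```text
t: 10.63
eef_pos: [0.5138, -0.2476, 0.0623]
tool_rot: [0.614, -0.614, -0.351, 0.351]
contact_force: [-0.2, 1.3, -0.5]
gripper_width: 0.115
```

Emit:
play_rows(increments=[[[0,0.0007,0],[0,0,0]],[[0,0,0],[0,0,0]],[[0,0,0],[0,0,0]]])

```text
t: 10.88
eef_pos: [0.5139, -0.2476, 0.0619]
tool_rot: [-0.614, 0.614, 0.351, -0.351]
contact_force: [-1.1, 0.7, 3.3]
gripper_width: 0.11
```

Emit:
play_rows(increments=[[[0,0.0005,0],[0,0,0]],[[0,0,0],[0,0,0]],[[0,0,0],[0,0,0]]])

```text
t: 11.13
eef_pos: [0.5139, -0.2476, 0.0619]
tool_rot: [-0.614, 0.614, 0.351, -0.351]
contact_force: [-3.3, 1.1, 8.2]
gripper_width: 0.116
```

Emit:
play_rows(increments=[[[0,0,0],[0,0,0]],[[0,0,0],[0,0,0]],[[0,0,0],[0,0,0]],[[0,0,0],[0,0,0]]], gripper=0.034)

```text
t: 11.47
eef_pos: [0.5137, -0.2477, 0.0609]
tool_rot: [0.614, -0.614, -0.351, 0.351]
contact_force: [-1.3, 0.0, 0.1]
gripper_width: 0.397
```

Emit:
play_rows(increments=[[[0,-0.006,0],[0,0,0]],[[0,-0.012,0],[0,0,0]],[[0,-0.016,0],[0,0,0]],[[0,-0.02,0],[0,0,0]],[[0,-0.02,0],[0,0,0]],[[0,-0.02,0],[0,0,0]],[[0,-0.02,0],[0,0,0]],[[0,0,0],[0,0,0]]])

```text
t: 12.13
eef_pos: [0.5165, -0.2482, 0.1804]
tool_rot: [-0.612, 0.616, 0.352, -0.349]
contact_force: [0.4, -0.2, 0.8]
gripper_width: 0.398
```

```bash
python3 - <<'E'
from h import *
goto(.5112,.3014,.19,89.25)
goto(.5108,.2535,.19,89.25)
E
```

```text
t 12.13 pos [ 516.5 -248.2  180.4] jaw 59.49 down [ 0.0071 -0.0032 -1.    ] F [ 0.4 -0.2  0.8] w 34.0 q [ 0.76  0.41 -0.53  1.83  0.25  0.96  1.15]
shift tool mm [470.9 -11.4 283.5] turn y -29.76 | after turn, shift [549.5 -11.4  12.4]
t 12.13 pos [ 516.5 -248.2  180.4] jaw 59.49 down [ 0.0071 -0.0032 -1.    ] F [ 0.4 -0.2  0.8] w 34.0 q [ 0.76  0.41 -0.53  1.83  0.25  0.96  1.15]
shift tool mm [429.4 -11.3 259.5] turn y -29.76 | after turn, shift [501.6 -11.3  12.1]
```

Emit:
play_rows(increments=[[[0,-0.004,0],[0,-5.98,0]],[[0,-0.004,0],[0,-5.98,0]],[[0,-0.004,0],[0,-5.98,0]],[[0,0,0],[0,-5.98,0]],[[0,0,0],[0,-5.98,0]],[[0.0366,0,0.0007],[0,0,0]],[[0.0366,0,0.0007],[0,0,0]],[[0.0366,0,0.0007],[0,0,0]],[[0.0366,0,0.0007],[0,0,0]],[[0.0366,0,0.0007],[0,0,0]],[[0.0366,0,0.0007],[0,0,0]],[[0.0366,0,0.0007],[0,0,0]],[[0.0366,0,0.0007],[0,0,0]],[[0.0366,0,0.0007],[0,0,0]],[[0.0366,0,0.0007],[0,0,0]],[[0.0366,0,0.0007],[0,0,0]],[[0.0366,0,0.0007],[0,0,0]],[[0.0366,0,0.0007],[0,0,0]],[[0.0366,0,0.0007],[0,0,0]],[[0.0366,0,0.0007],[0,0,0]]])

```text
t: 13.8
eef_pos: [0.5089, 0.303, 0.1875]
tool_rot: [-0.503, 0.503, 0.497, -0.497]
contact_force: [-0.1, -0.2, 0.5]
gripper_width: 0.405
```

Emit:
play_rows(increments=[[[0,0,0],[0,0,0]],[[0,0,0],[0,0,0]],[[0,0,0],[0,0,0]]])

```text
t: 14.05
eef_pos: [0.5091, 0.301, 0.1871]
tool_rot: [-0.502, 0.503, 0.497, -0.498]
contact_force: [-0.5, -0.2, 1.0]
gripper_width: 0.399
```

```bash
python3 - <<'E'
from h import *; from station import *
goto(.5112,.3012,.063,89.25)
F=np.array([ROW[1],-ROW[0]])
for n in("top","side"):
    c=read_camera(n); np.savez(f"/tmp/{n}2.npz",**c); P,C=cloud(c)
    r=(P[:,:2]-RC)@ROW*1000; f=(P[:,:2]-RC)@F*1000; z=P[:,2]*1000
    for y in(-48,-96):
        m=(abs(r-y)<12)&(abs(f)<45)&(z>95)&(z<108); print(n,y,m.sum(),'top r,f,z',r[m].mean().round(2),f[m].mean().round(2),np.percentile(z[m],90).round(1), 'f ends',np.percentile(f[m],[2,98]).round(1))
a=np.load("/tmp/top2.npz")["color"][140:240,310:430]; b=np.load("/tmp/side2.npz")["color"][100:200,220:340]
cv2.imwrite("pics/p3.png",np.hstack([cv2.resize(a,(400,333)),cv2.resize(b,(400,333))])[:,:,::-1])
E
```

```text
t 14.05 pos [509.1 301.  187.1] jaw 89.4 down [-2.e-04 -8.e-04 -1.e+00] F [-0.5 -0.2  1. ] w 34.1 q [-0.06  0.5  -0.77  1.77  0.4   1.04  0.59]
shift tool mm [  0.3 124.1  -2.1] turn y 0.15 | after turn, shift [  0.3 124.1  -2.1]
top -48 107 top r,f,z -48.91 -0.71 102.1 f ends [-37.2  35.1]
top -96 99 top r,f,z -94.54 0.61 102.3 f ends [-36.8  35.4]
side -48 45 top r,f,z -47.55 -25.52 101.2 f ends [-42.5  -5.2]
side -96 78 top r,f,z -94.93 -7.3 101.0 f ends [-43.3  30.2]
```

View pics/p3.png

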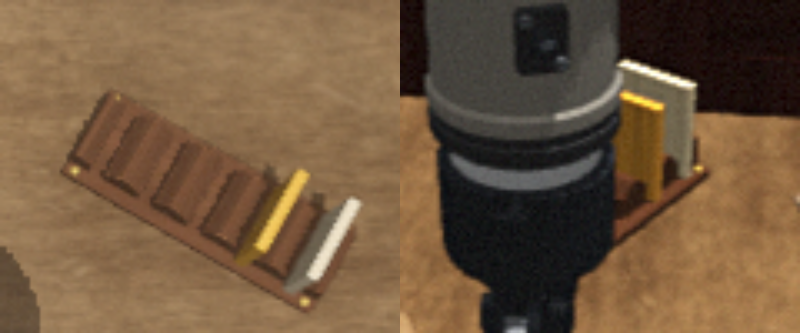

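Gold is seated level with raw and centred. Next is amber.

Emit:
play_rows(increments=[[[0.0002,0.015,-0.002],[0,0,0]],[[0,0.02,0],[0,0,0]],[[0,0.02,0],[0,0,0]],[[0,0.015,0],[0,0,0]],[[0,0.012,0],[0,0,0]],[[0,0.012,0],[0,0,0]],[[0,0.012,0],[0,0,0]],[[0,0.01,0],[0,0,0]],[[0,0.008,0],[0,0,0]],[[0,0,0],[0,0,0]],[[0,0,0],[0,0,0]],[[0,0,0],[0,0,0]]])

```text
t: 15.15
eef_pos: [0.5115, 0.3021, 0.0637]
tool_rot: [-0.503, 0.503, 0.498, -0.497]
contact_force: [-0.4, 0.0, 0.7]
gripper_width: 0.395
```

Emit:
play_rows(increments=[[[0,0,0],[0,0,0]],[[0,0,0],[0,0,0]],[[0,0,0],[0,0,0]],[[0,0,0],[0,0,0]],[[0,0,0],[0,0,0]],[[0,0,0],[0,0,0]]], gripper=0.0, grip_force=30)

```text
t: 15.65
eef_pos: [0.5117, 0.302, 0.0638]
tool_rot: [-0.503, 0.503, 0.498, -0.497]
contact_force: [-0.5, 0.5, 6.1]
gripper_width: 0.112
```

Emit:
play_rows(increments=[[[0,-0.004,0],[0,0,0]],[[0,-0.008,0],[0,0,0]],[[0,-0.014,0],[0,0,0]],[[0,-0.014,0],[0,0,0]],[[0,-0.015,0],[0,0,0]],[[0,-0.015,0],[0,0,0]],[[0,-0.015,0],[0,0,0]],[[0,-0.015,0],[0,0,0]],[[0,-0.015,0],[0,0,0]],[[0,-0.015,0],[0,0,0]],[[0,0,0],[0,0,0]],[[0,0,0],[0,0,0]]])

```text
t: 16.65
eef_pos: [0.5117, 0.3021, 0.1948]
tool_rot: [-0.502, 0.503, 0.498, -0.496]
contact_force: [0.3, -0.6, -1.3]
gripper_width: 0.109
```

```bash
python3 - <<'E'
from h import *
goto(.5386,-.2058,.193,59.3)
E
```

```text
t 16.65 pos [511.7 302.1 194.8] jaw 89.38 down [ 0.0026  0.0012 -1.    ] F [ 0.3 -0.6 -1.3] w 9.3 q [-0.06  0.49 -0.77  1.75  0.39  1.05  0.59]
shift tool mm [-507.5    1.3  -32.4] turn y 30.08 | after turn, shift [-423.     1.3 -282.4]
```

Emit:
play_rows(increments=[[[-0.0182,0,-0.0012],[0,0,0]],[[-0.0363,0,-0.0023],[0,0,0]],[[-0.0363,0,-0.0023],[0,0,0]],[[-0.0363,0,-0.0023],[0,0,0]],[[-0.0363,0,-0.0023],[0,0,0]],[[-0.0363,0,-0.0023],[0,0,0]],[[-0.0363,0,-0.0023],[0,0,0]],[[-0.0363,0,-0.0023],[0,0,0]],[[-0.0363,0,-0.0023],[0,0,0]],[[-0.0363,0,-0.0023],[0,0,0]],[[-0.0363,0,-0.0023],[0,0,0]],[[-0.0363,0,-0.0023],[0,0,0]],[[-0.0363,0,-0.0023],[0,0,0]],[[-0.0363,0,-0.0023],[0,0,0]],[[-0.0181,0,-0.0012],[0,0,0]],[[0,0,0],[0,6.02,0]],[[0,0,0],[0,6.02,0]],[[0,0,0],[0,6.02,0]],[[0,0,0],[0,6.02,0]],[[0,0,0],[0,6,0]]])

```text
t: 18.32
eef_pos: [0.5373, -0.2068, 0.1923]
tool_rot: [0.616, -0.615, -0.348, 0.349]
contact_force: [1.4, 0.0, -0.6]
gripper_width: 0.114
```

Emit:
play_rows(increments=[[[0,0,0],[0,0,0]],[[0,0,0],[0,0,0]],[[0,0,0],[0,0,0]]])

```text
t: 18.57
eef_pos: [0.5378, -0.2068, 0.1927]
tool_rot: [0.614, -0.614, -0.351, 0.351]
contact_force: [-0.5, 0.8, -1.1]
gripper_width: 0.112
```

```bash
cat >> h.py <<'E'
def held(y,hlo,hhi):
    from station import read_camera
    F=np.array([ROW[1],-ROW[0]]); c=read_camera("side"); P,C=cloud(c)
    h=cv2.cvtColor(c["color"],cv2.COLOR_RGB2HSV).reshape(-1,3)
    r=(P[:,:2]-RC)@ROW*1000; f=(P[:,:2]-RC)@F*1000; z=P[:,2]*1000
    m=(np.abs(f)<60)&(abs(r-y)<25)&(z>140)&(z<195)
    A=np.c_[f[m],z[m]-z[m].mean(),np.ones(m.sum())]; w=abs(r[m]-np.median(r[m]))<5
    for _ in range(5):
        s=np.linalg.lstsq(A[w],r[m][w],rcond=None)[0]; w=abs(A@s-r[m])<2.5
    print('held',m.sum(),w.sum(),'face r',s[2].round(2),'yaw',np.degrees(np.arctan(s[0])).round(2),'tilt',np.degrees(np.arctan(s[1])).round(2),'f range',np.percentile(f[m][w],[1,99]).round(1),'z',np.percentile(z[m],[1,99]).round(1))
E
python3 - <<'E'
from h import *
goto(.5386,-.2058,.0655,59.3); held(0,0,0)
E
```

```text
t 18.57 pos [ 537.8 -206.8  192.7] jaw 59.48 down [-7.e-04  2.e-04 -1.e+00] F [-0.5  0.8 -1.1] w 9.6 q [ 0.7   0.41 -0.56  1.81  0.26  1.    1.07]
shift tool mm [  1.3 127.2  -0.3] turn y 0.18 | after turn, shift [  1.3 127.2  -0.3]
held 459 390 face r 2.24 yaw -0.33 tilt 0.17 f range [-41.8  32.8] z [141.4 194.2]
```

Emit:
play_rows(increments=[[[0.0011,0.01,0.0005],[0,0.1,0]],[[0,0.016,0],[0,0,0]],[[0,0.016,0],[0,0,0]],[[0,0.016,0],[0,0,0]],[[0,0.016,0],[0,0,0]],[[0,0.01,0],[0,0,0]],[[0,0.01,0],[0,0,0]],[[0,0,0],[0,0,0]],[[0,0,0],[0,0,0]]])

```text
t: 19.37
eef_pos: [0.5381, -0.2055, 0.0988]
tool_rot: [0.615, -0.615, -0.349, 0.35]
contact_force: [-0.2, 0.8, 0.5]
gripper_width: 0.111
```

Emit:
play_rows(increments=[[[0,0.004,0],[0,0,0]],[[0,0.004,0],[0,0,0]],[[0,0.004,0],[0,0,0]],[[0,0.004,0],[0,0,0]],[[0,0.004,0],[0,0,0]],[[0,0,0],[0,0,0]],[[0,0,0],[0,0,0]]])

```text
t: 19.95
eef_pos: [0.538, -0.2056, 0.0788]
tool_rot: [0.615, -0.615, -0.349, 0.349]
contact_force: [0.3, 0.7, -0.9]
gripper_width: 0.111
```

Emit:
play_rows(increments=[[[0,0.003,0],[0,0,0]],[[0,0.003,0],[0,0,0]],[[0,0.003,0],[0,0,0]],[[0,0.003,0],[0,0,0]],[[0,0.002,0],[0,0,0]],[[0,0,0],[0,0,0]],[[0,0,0],[0,0,0]]])

```text
t: 20.53
eef_pos: [0.5381, -0.2056, 0.065]
tool_rot: [0.615, -0.615, -0.349, 0.349]
contact_force: [0.6, 0.4, -0.9]
gripper_width: 0.112
```

Emit:
play_rows(increments=[[[0,0.001,0],[0,0,0]],[[0,0.001,0],[0,0,0]],[[0,0,0],[0,0,0]],[[0,0,0],[0,0,0]]])

```text
t: 20.87
eef_pos: [0.5382, -0.2057, 0.0631]
tool_rot: [-0.615, 0.615, 0.349, -0.349]
contact_force: [0.8, 0.2, -0.7]
gripper_width: 0.112
```

Emit:
play_rows(increments=[[[0,0.0007,0],[0,0,0]],[[0,0,0],[0,0,0]],[[0,0,0],[0,0,0]]])

```text
t: 21.12
eef_pos: [0.5381, -0.2057, 0.0624]
tool_rot: [0.615, -0.615, -0.349, 0.349]
contact_force: [0.2, -0.3, -0.5]
gripper_width: 0.116
```

Emit:
play_rows(increments=[[[0,0.0006,0],[0,0,0]],[[0,0,0],[0,0,0]],[[0,0,0],[0,0,0]]])

```text
t: 21.37
eef_pos: [0.5383, -0.2057, 0.0618]
tool_rot: [-0.615, 0.615, 0.349, -0.349]
contact_force: [0.4, -0.1, 0.5]
gripper_width: 0.117
```

Emit:
play_rows(increments=[[[0,0.0006,0],[0,0,0]],[[0,0,0],[0,0,0]],[[0,0,0],[0,0,0]]])

```text
t: 21.62
eef_pos: [0.5383, -0.2057, 0.0618]
tool_rot: [-0.615, 0.615, 0.349, -0.349]
contact_force: [-2.1, 1.5, 5.6]
gripper_width: 0.115
```

Emit:
play_rows(increments=[[[0,0,0],[0,0,0]],[[0,0,0],[0,0,0]],[[0,0,0],[0,0,0]],[[0,0,0],[0,0,0]]], gripper=0.034)

```text
t: 21.95
eef_pos: [0.5381, -0.2057, 0.0611]
tool_rot: [0.615, -0.615, -0.349, 0.349]
contact_force: [-0.4, -0.0, -1.2]
gripper_width: 0.401
```

Emit:
play_rows(increments=[[[0,-0.006,0],[0,0,0]],[[0,-0.012,0],[0,0,0]],[[0,-0.016,0],[0,0,0]],[[0,-0.02,0],[0,0,0]],[[0,-0.02,0],[0,0,0]],[[0,-0.02,0],[0,0,0]],[[0,-0.02,0],[0,0,0]],[[0,-0.012,0],[0,0,0]],[[0,0,0],[0,0,0]]])

```text
t: 22.7
eef_pos: [0.5401, -0.206, 0.1909]
tool_rot: [-0.613, 0.616, 0.351, -0.348]
contact_force: [0.7, 0.7, 0.2]
gripper_width: 0.394
```

Emit:
play_rows(increments=[[[0,0,0],[0,-6.02,0]],[[0,0,0],[0,-6.02,0]],[[0,0,0],[0,-6.02,0]],[[0,0,0],[0,-6.02,0]],[[0,0,0],[0,-6.02,0]],[[0.0342,0,0.0028],[0,0,0]],[[0.0342,0,0.0028],[0,0,0]],[[0.0342,0,0.0028],[0,0,0]],[[0.0342,0,0.0028],[0,0,0]],[[0.0342,0,0.0028],[0,0,0]],[[0.0342,0,0.0028],[0,0,0]],[[0.0342,0,0.0028],[0,0,0]],[[0.0342,0,0.0028],[0,0,0]],[[0.0342,0,0.0028],[0,0,0]],[[0.0342,0,0.0028],[0,0,0]],[[0.0342,0,0.0028],[0,0,0]],[[0.0342,0,0.0028],[0,0,0]]])

```text
t: 24.12
eef_pos: [0.5087, 0.2063, 0.1864]
tool_rot: [0.503, -0.503, -0.497, 0.497]
contact_force: [0.6, 0.8, -0.0]
gripper_width: 0.397
```

Emit:
play_rows(increments=[[[0,0,0],[0,0,0]],[[0,0,0],[0,0,0]],[[0,0,0],[0,0,0]]])

```text
t: 24.37
eef_pos: [0.5092, 0.2045, 0.1863]
tool_rot: [0.503, -0.503, -0.496, 0.498]
contact_force: [-0.1, -0.1, 0.2]
gripper_width: 0.393
```

```bash
python3 - <<'E'
from h import *; from station import *
goto(.5103,.205,.063,89.25)
F=np.array([ROW[1],-ROW[0]])
c=read_camera("top"); P,C=cloud(c)
r=(P[:,:2]-RC)@ROW*1000; f=(P[:,:2]-RC)@F*1000; z=P[:,2]*1000
for y in(0,-48,-96):
        m=(abs(r-y)<12)&(abs(f)<45)&(z>95)&(z<108); print(y,m.sum(),'top r,f,z',r[m].mean().round(2),f[m].mean().round(2),np.percentile(z[m],90).round(1), 'f ends',np.percentile(f[m],[2,98]).round(1))
E
```

```text
t 24.37 pos [509.2 204.5 186.3] jaw 89.32 down [-0.0013 -0.001  -1.    ] F [-0.1 -0.1  0.2] w 33.6 q [ 0.12  0.43 -0.78  1.86  0.36  1.    0.75]
shift tool mm [  0.7 123.3  -1.3] turn y 0.07 | after turn, shift [  0.7 123.3  -1.3]
0 102 top r,f,z -0.27 0.44 102.3 f ends [-34.8  37.7]
-48 106 top r,f,z -48.81 -0.8 102.1 f ends [-37.1  34.6]
-96 101 top r,f,z -94.4 0.92 102.6 f ends [-36.3  35.5]
```

Amber is in at the right height and centred. Next is red.

Emit:
play_rows(increments=[[[0.0005,0.015,-0.001],[0,0,0]],[[0,0.02,0],[0,0,0]],[[0,0.02,0],[0,0,0]],[[0,0.015,0],[0,0,0]],[[0,0.012,0],[0,0,0]],[[0,0.012,0],[0,0,0]],[[0,0.012,0],[0,0,0]],[[0,0.01,0],[0,0,0]],[[0,0.007,0],[0,0,0]],[[0,0,0],[0,0,0]],[[0,0,0],[0,0,0]],[[0,0,0],[0,0,0]]])

```text
t: 25.42
eef_pos: [0.5109, 0.206, 0.0647]
tool_rot: [-0.503, 0.503, 0.497, -0.497]
contact_force: [-0.5, 0.5, -0.2]
gripper_width: 0.399
```

Emit:
play_rows(increments=[[[0,0,0],[0,0,0]],[[0,0,0],[0,0,0]],[[0,0,0],[0,0,0]],[[0,0,0],[0,0,0]],[[0,0,0],[0,0,0]],[[0,0,0],[0,0,0]]], gripper=0.0, grip_force=30)

```text
t: 25.92
eef_pos: [0.5111, 0.2059, 0.0649]
tool_rot: [-0.503, 0.503, 0.497, -0.497]
contact_force: [-0.2, -0.3, 6.6]
gripper_width: 0.114
```

Emit:
play_rows(increments=[[[0,-0.004,0],[0,0,0]],[[0,-0.008,0],[0,0,0]],[[0,-0.014,0],[0,0,0]],[[0,-0.014,0],[0,0,0]],[[0,-0.015,0],[0,0,0]],[[0,-0.015,0],[0,0,0]],[[0,-0.015,0],[0,0,0]],[[0,-0.015,0],[0,0,0]],[[0,-0.015,0],[0,0,0]],[[0,-0.015,0],[0,0,0]],[[0,0,0],[0,0,0]],[[0,0,0],[0,0,0]]])

```text
t: 26.92
eef_pos: [0.5111, 0.2059, 0.1958]
tool_rot: [-0.503, 0.504, 0.498, -0.496]
contact_force: [-0.1, 0.5, -0.1]
gripper_width: 0.116
```

```bash
python3 - <<'E'
from h import *
goto(.5629,-.1645,.193,59.3)
E
```

```text
t 26.92 pos [511.1 205.9 195.8] jaw 89.3 down [ 2.8e-03  7.0e-04 -1.0e+00] F [-0.1  0.5 -0.1] w 9.9 q [ 0.13  0.42 -0.79  1.85  0.35  1.01  0.75]
shift tool mm [-369.7    2.7  -56.3] turn y 30.0 | after turn, shift [-292.1    2.7 -233.6]
```

Emit:
play_rows(increments=[[[-0.0168,0,-0.0026],[0,0,0]],[[-0.0336,0,-0.0051],[0,0,0]],[[-0.0336,0,-0.0051],[0,0,0]],[[-0.0336,0,-0.0051],[0,0,0]],[[-0.0336,0,-0.0051],[0,0,0]],[[-0.0336,0,-0.0051],[0,0,0]],[[-0.0336,0,-0.0051],[0,0,0]],[[-0.0336,0,-0.0051],[0,0,0]],[[-0.0336,0,-0.0051],[0,0,0]],[[-0.0336,0,-0.0051],[0,0,0]],[[-0.0336,0,-0.0051],[0,0,0]],[[-0.0168,0,-0.0026],[0,0,0]],[[0,0,0],[0,6,0]],[[0,0,0],[0,6,0]],[[0,0,0],[0,6,0]],[[0,0,0],[0,6,0]],[[0,0,0],[0,6,0]],[[0,0,0],[0,0,0]],[[0,0,0],[0,0,0]],[[0,0,0],[0,0,0]]])

```text
t: 28.58
eef_pos: [0.562, -0.1645, 0.1938]
tool_rot: [0.614, -0.614, -0.351, 0.351]
contact_force: [-1.4, 0.8, -1.2]
gripper_width: 0.114
```

```bash
python3 - <<'E'
from h import *
goto(.5629,-.1645,.0665,59.3); held(48,0,0)
E
```

```text
t 28.58 pos [ 562.  -164.5  193.8] jaw 59.49 down [-8.e-04  2.e-04 -1.e+00] F [-1.4  0.8 -1.2] w 9.7 q [ 0.62  0.43 -0.57  1.78  0.27  1.01  0.98]
shift tool mm [  0.5 127.3  -0.9] turn y 0.19 | after turn, shift [  0.5 127.3  -0.9]
held 467 400 face r 50.87 yaw -0.12 tilt -0.09 f range [-43.   30.2] z [142.1 193.5]
```

Emit:
play_rows(increments=[[[0.0005,0.01,0],[0,0.1,0]],[[0,0.016,0],[0,0,0]],[[0,0.016,0],[0,0,0]],[[0,0.016,0],[0,0,0]],[[0,0.016,0],[0,0,0]],[[0,0.01,0],[0,0,0]],[[0,0.01,0],[0,0,0]],[[0,0,0],[0,0,0]],[[0,0,0],[0,0,0]]])

```text
t: 29.38
eef_pos: [0.5624, -0.1641, 0.0999]
tool_rot: [0.615, -0.615, -0.349, 0.35]
contact_force: [-0.2, -0.2, -0.7]
gripper_width: 0.11
```

Emit:
play_rows(increments=[[[0,0.004,0],[0,0,0]],[[0,0.004,0],[0,0,0]],[[0,0.004,0],[0,0,0]],[[0,0.004,0],[0,0,0]],[[0,0.004,0],[0,0,0]],[[0,0,0],[0,0,0]],[[0,0,0],[0,0,0]]])

```text
t: 29.97
eef_pos: [0.5624, -0.1642, 0.0799]
tool_rot: [0.615, -0.615, -0.349, 0.349]
contact_force: [0.7, -0.5, -0.7]
gripper_width: 0.113
```

Emit:
play_rows(increments=[[[0,0.003,0],[0,0,0]],[[0,0.003,0],[0,0,0]],[[0,0.003,0],[0,0,0]],[[0,0.003,0],[0,0,0]],[[0,0.001,0],[0,0,0]],[[0,0,0],[0,0,0]],[[0,0,0],[0,0,0]]])

```text
t: 30.55
eef_pos: [0.5625, -0.1642, 0.0671]
tool_rot: [0.615, -0.615, -0.349, 0.349]
contact_force: [0.2, 0.3, -0.7]
gripper_width: 0.116
```

Emit:
play_rows(increments=[[[0,0.001,0],[0,0,0]],[[0,0.001,0],[0,0,0]],[[0,0.001,0],[0,0,0]],[[0,0,0],[0,0,0]],[[0,0,0],[0,0,0]]])

```text
t: 30.97
eef_pos: [0.5625, -0.1643, 0.0642]
tool_rot: [0.615, -0.615, -0.349, 0.349]
contact_force: [-0.4, -0.2, -0.4]
gripper_width: 0.116
```

Emit:
play_rows(increments=[[[0,0.0007,0],[0,0,0]],[[0,0,0],[0,0,0]],[[0,0,0],[0,0,0]]])

```text
t: 31.22
eef_pos: [0.5625, -0.1643, 0.0635]
tool_rot: [0.615, -0.615, -0.349, 0.349]
contact_force: [-1.3, 0.1, -0.6]
gripper_width: 0.112
```

Emit:
play_rows(increments=[[[0,0.0006,0],[0,0,0]],[[0,0,0],[0,0,0]],[[0,0,0],[0,0,0]]])

```text
t: 31.47
eef_pos: [0.5625, -0.1642, 0.0629]
tool_rot: [-0.615, 0.615, 0.349, -0.349]
contact_force: [-0.0, -0.5, -1.8]
gripper_width: 0.11
```

Emit:
play_rows(increments=[[[0,0.0006,0],[0,0,0]],[[0,0,0],[0,0,0]],[[0,0,0],[0,0,0]]])

```text
t: 31.72
eef_pos: [0.5626, -0.1642, 0.0629]
tool_rot: [-0.615, 0.615, 0.349, -0.349]
contact_force: [-2.0, 0.2, 4.3]
gripper_width: 0.114
```

Emit:
play_rows(increments=[[[0,0.0005,0],[0,0,0]],[[0,0,0],[0,0,0]],[[0,0,0],[0,0,0]]])

```text
t: 31.97
eef_pos: [0.5626, -0.1642, 0.0629]
tool_rot: [-0.615, 0.615, 0.349, -0.349]
contact_force: [-2.6, 0.5, 9.7]
gripper_width: 0.111
```

Emit:
play_rows(increments=[[[0,0,0],[0,0,0]],[[0,0,0],[0,0,0]],[[0,0,0],[0,0,0]],[[0,0,0],[0,0,0]]], gripper=0.034)

```text
t: 32.3
eef_pos: [0.5625, -0.1642, 0.0616]
tool_rot: [0.615, -0.615, -0.349, 0.349]
contact_force: [0.2, -0.1, -0.8]
gripper_width: 0.398
```

Emit:
play_rows(increments=[[[0,-0.006,0],[0,0,0]],[[0,-0.012,0],[0,0,0]],[[0,-0.016,0],[0,0,0]],[[0,-0.02,0],[0,0,0]],[[0,-0.02,0],[0,0,0]],[[0,-0.02,0],[0,0,0]],[[0,-0.02,0],[0,0,0]],[[0,-0.012,0],[0,0,0]],[[0,0,0],[0,0,0]]])

```text
t: 33.05
eef_pos: [0.5645, -0.1644, 0.1915]
tool_rot: [-0.613, 0.616, 0.351, -0.348]
contact_force: [0.8, 0.7, -0.3]
gripper_width: 0.398
```

Emit:
play_rows(increments=[[[0,0,0],[0,-6.02,0]],[[0,0,0],[0,-6.02,0]],[[0,0,0],[0,-6.02,0]],[[0,0,0],[0,-6.02,0]],[[0,0,0],[0,-6.02,0]],[[0.0348,0,0.0046],[0,0,0]],[[0.0348,0,0.0046],[0,0,0]],[[0.0348,0,0.0046],[0,0,0]],[[0.0348,0,0.0046],[0,0,0]],[[0.0348,0,0.0046],[0,0,0]],[[0.0348,0,0.0046],[0,0,0]],[[0.0348,0,0.0046],[0,0,0]],[[0.0348,0,0.0046],[0,0,0]],[[0.0348,0,0.0046],[0,0,0]],[[0.0348,0,0.0046],[0,0,0]],[[0.0348,0,0.0046],[0,0,0]],[[0.0348,0,0.0046],[0,0,0]],[[0,0,0],[0,0,0]],[[0,0,0],[0,0,0]],[[0,0,0],[0,0,0]]])

```text
t: 34.72
eef_pos: [0.512, 0.2533, 0.1869]
tool_rot: [0.503, -0.503, -0.496, 0.498]
contact_force: [-0.5, -0.3, 0.5]
gripper_width: 0.397
```

```bash
python3 - <<'E'
from h import *; from station import *
goto(.511,.2535,.063,89.25)
F=np.array([ROW[1],-ROW[0]])
c=read_camera("top"); P,C=cloud(c)
r=(P[:,:2]-RC)@ROW*1000; f=(P[:,:2]-RC)@F*1000; z=P[:,2]*1000
for y in(48,0,-48,-96):
        m=(abs(r-y)<12)&(abs(f)<45)&(z>95)&(z<108); print(y,m.sum(),'top r,f,z',r[m].mean().round(2),f[m].mean().round(2),np.percentile(z[m],90).round(1), 'f ends',np.percentile(f[m],[2,98]).round(1))
E
```

```text
t 34.72 pos [512.  253.3 186.9] jaw 89.32 down [-0.0013 -0.0012 -1.    ] F [-0.5 -0.3  0.5] w 33.9 q [ 0.03  0.47 -0.78  1.81  0.38  1.02  0.66]
shift tool mm [  0.3 123.9   0.9] turn y 0.07 | after turn, shift [  0.3 123.9   0.9]
48 101 top r,f,z 48.26 -1.26 102.3 f ends [-37.   35.3]
0 107 top r,f,z -0.12 0.31 102.3 f ends [-36.1  36.3]
-48 104 top r,f,z -48.96 -0.8 102.4 f ends [-36.8  35. ]
-96 100 top r,f,z -94.55 0.02 102.2 f ends [-36.1  35.3]
```

Emit:
play_rows(increments=[[[-0.0004,0.015,0.0014],[0,0,0]],[[0,0.02,0],[0,0,0]],[[0,0.02,0],[0,0,0]],[[0,0.015,0],[0,0,0]],[[0,0.012,0],[0,0,0]],[[0,0.012,0],[0,0,0]],[[0,0.012,0],[0,0,0]],[[0,0.01,0],[0,0,0]],[[0,0.007,0],[0,0,0]],[[0,0,0],[0,0,0]],[[0,0,0],[0,0,0]],[[0,0,0],[0,0,0]]])

```text
t: 35.77
eef_pos: [0.5114, 0.254, 0.0654]
tool_rot: [-0.503, 0.503, 0.497, -0.497]
contact_force: [1.0, 0.1, 0.3]
gripper_width: 0.4
```

Emit:
play_rows(increments=[[[0,0,0],[0,0,0]],[[0,0,0],[0,0,0]],[[0,0,0],[0,0,0]],[[0,0,0],[0,0,0]],[[0,0,0],[0,0,0]],[[0,0,0],[0,0,0]]], gripper=0.0, grip_force=30)

```text
t: 36.27
eef_pos: [0.5115, 0.2539, 0.0655]
tool_rot: [-0.503, 0.503, 0.497, -0.497]
contact_force: [-1.3, -0.2, 6.3]
gripper_width: 0.116
```

Emit:
play_rows(increments=[[[0,-0.004,0],[0,0,0]],[[0,-0.008,0],[0,0,0]],[[0,-0.014,0],[0,0,0]],[[0,-0.014,0],[0,0,0]],[[0,-0.015,0],[0,0,0]],[[0,-0.015,0],[0,0,0]],[[0,-0.015,0],[0,0,0]],[[0,-0.015,0],[0,0,0]],[[0,-0.015,0],[0,0,0]],[[0,-0.015,0],[0,0,0]],[[0,0,0],[0,0,0]],[[0,0,0],[0,0,0]]])

```text
t: 37.27
eef_pos: [0.5115, 0.254, 0.1964]
tool_rot: [-0.503, 0.503, 0.498, -0.496]
contact_force: [0.6, 0.0, -0.6]
gripper_width: 0.116
```

```bash
python3 - <<'E'
from h import *
goto(.5874,-.1231,.193,59.3)
E
```

```text
t 37.27 pos [511.5 254.  196.4] jaw 89.3 down [ 2.6e-03  9.0e-04 -1.0e+00] F [ 0.6  0.  -0.6] w 9.9 q [ 0.04  0.45 -0.79  1.81  0.37  1.03  0.67]
shift tool mm [-376.1    3.3  -80.5] turn y 30.0 | after turn, shift [-285.5    3.3 -257.8]
```

Emit:
play_rows(increments=[[[-0.0171,0,-0.0037],[0,0,0]],[[-0.0342,0,-0.0073],[0,0,0]],[[-0.0342,0,-0.0073],[0,0,0]],[[-0.0342,0,-0.0073],[0,0,0]],[[-0.0342,0,-0.0073],[0,0,0]],[[-0.0342,0,-0.0073],[0,0,0]],[[-0.0342,0,-0.0073],[0,0,0]],[[-0.0342,0,-0.0073],[0,0,0]],[[-0.0342,0,-0.0073],[0,0,0]],[[-0.0342,0,-0.0073],[0,0,0]],[[-0.0342,0,-0.0073],[0,0,0]],[[-0.0171,0,-0.0037],[0,0,0]],[[0,0,0],[0,6,0]],[[0,0,0],[0,6,0]],[[0,0,0],[0,6,0]],[[0,0,0],[0,6,0]],[[0,0,0],[0,6,0]],[[0,0,0],[0,0,0]],[[0,0,0],[0,0,0]],[[0,0,0],[0,0,0]]])

```text
t: 38.93
eef_pos: [0.5865, -0.1234, 0.1944]
tool_rot: [0.614, -0.614, -0.351, 0.351]
contact_force: [0.1, 0.4, -1.3]
gripper_width: 0.111
```

```bash
python3 - <<'E'
from h import *
goto(.5874,-.1231,.0675,59.3); held(96,0,0)
E
```

```text
t 38.93 pos [ 586.5 -123.4  194.4] jaw 59.49 down [-8.e-04  1.e-04 -1.e+00] F [ 0.1  0.4 -1.3] w 9.5 q [ 0.54  0.45 -0.58  1.75  0.29  1.03  0.9 ]
shift tool mm [  0.8 126.9  -0.7] turn y 0.19 | after turn, shift [  0.8 126.9  -0.7]
held 477 423 face r 98.94 yaw 0.03 tilt 0.22 f range [-42.7  32.5] z [141.4 194.3]
```

Emit:
play_rows(increments=[[[0.0006,0.01,0.0003],[0,0.1,0]],[[0,0.016,0],[0,0,0]],[[0,0.016,0],[0,0,0]],[[0,0.016,0],[0,0,0]],[[0,0.016,0],[0,0,0]],[[0,0.01,0],[0,0,0]],[[0,0.01,0],[0,0,0]],[[0,0,0],[0,0,0]],[[0,0,0],[0,0,0]]])

```text
t: 39.73
eef_pos: [0.5868, -0.1227, 0.1005]
tool_rot: [0.615, -0.615, -0.349, 0.35]
contact_force: [-0.0, 0.3, 0.0]
gripper_width: 0.112
```

Emit:
play_rows(increments=[[[0,0.004,0],[0,0,0]],[[0,0.004,0],[0,0,0]],[[0,0.004,0],[0,0,0]],[[0,0.004,0],[0,0,0]],[[0,0.004,0],[0,0,0]],[[0,0,0],[0,0,0]],[[0,0,0],[0,0,0]]])

```text
t: 40.32
eef_pos: [0.5867, -0.1228, 0.0805]
tool_rot: [0.615, -0.615, -0.349, 0.349]
contact_force: [-0.2, 0.1, -0.1]
gripper_width: 0.113
```

Emit:
play_rows(increments=[[[0,0.003,0],[0,0,0]],[[0,0.003,0],[0,0,0]],[[0,0.003,0],[0,0,0]],[[0,0.003,0],[0,0,0]],[[0,0.001,0],[0,0,0]],[[0,0,0],[0,0,0]],[[0,0,0],[0,0,0]]])

```text
t: 40.9
eef_pos: [0.5869, -0.1228, 0.0677]
tool_rot: [0.615, -0.615, -0.349, 0.349]
contact_force: [-1.0, -0.8, -0.4]
gripper_width: 0.112
```

Emit:
play_rows(increments=[[[0,0.001,0],[0,0,0]],[[0,0.001,0],[0,0,0]],[[0,0.001,0],[0,0,0]],[[0,0,0],[0,0,0]],[[0,0,0],[0,0,0]]])

```text
t: 41.32
eef_pos: [0.5869, -0.1229, 0.0648]
tool_rot: [0.615, -0.615, -0.349, 0.349]
contact_force: [0.4, -0.2, -0.6]
gripper_width: 0.111
```

Emit:
play_rows(increments=[[[0,0.0007,0],[0,0,0]],[[0,0,0],[0,0,0]],[[0,0,0],[0,0,0]]])

```text
t: 41.57
eef_pos: [0.5869, -0.1229, 0.0641]
tool_rot: [-0.615, 0.615, 0.349, -0.349]
contact_force: [-0.2, -0.3, -0.4]
gripper_width: 0.114
```

Emit:
play_rows(increments=[[[0,0.0006,0],[0,0,0]],[[0,0,0],[0,0,0]],[[0,0,0],[0,0,0]]])

```text
t: 41.82
eef_pos: [0.5869, -0.1228, 0.0635]
tool_rot: [-0.615, 0.615, 0.349, -0.349]
contact_force: [-0.5, 0.5, -0.3]
gripper_width: 0.115
```

Emit:
play_rows(increments=[[[0,0.0006,0],[0,0,0]],[[0,0,0],[0,0,0]],[[0,0,0],[0,0,0]]])

```text
t: 42.07
eef_pos: [0.587, -0.1228, 0.0635]
tool_rot: [-0.615, 0.615, 0.349, -0.349]
contact_force: [-1.9, -0.7, 5.3]
gripper_width: 0.116
```

Emit:
play_rows(increments=[[[0,0,0],[0,0,0]],[[0,0,0],[0,0,0]],[[0,0,0],[0,0,0]],[[0,0,0],[0,0,0]]], gripper=0.034)

```text
t: 42.4
eef_pos: [0.5868, -0.1229, 0.0627]
tool_rot: [0.615, -0.615, -0.349, 0.349]
contact_force: [-0.6, 0.2, 0.3]
gripper_width: 0.398
```

Emit:
play_rows(increments=[[[0,-0.006,0],[0,0,0]],[[0,-0.012,0],[0,0,0]],[[0,-0.016,0],[0,0,0]],[[0,-0.02,0],[0,0,0]],[[0,-0.02,0],[0,0,0]],[[0,-0.02,0],[0,0,0]],[[0,-0.02,0],[0,0,0]],[[0,-0.012,0],[0,0,0]],[[0.02,0,0.02],[0,0,0]],[[0.025,0,0.02],[0,0,0]],[[0.025,0,0.02],[0,0,0]],[[0.025,0,0.02],[0,0,0]],[[0.025,0,0.02],[0,0,0]],[[0.025,0,0.02],[0,0,0]],[[0.025,0,0.02],[0,0,0]],[[0.025,0,0.0],[0,0,0]],[[0.025,0,0.0],[0,0,0]],[[0,0,0],[0,0,0]],[[0,0,0],[0,0,0]],[[0,0,0],[0,0,0]]])

```text
t: 44.07
eef_pos: [0.579, 0.137, 0.1889]
tool_rot: [-0.615, 0.615, 0.349, -0.349]
contact_force: [-1.0, -0.5, 0.5]
gripper_width: 0.398
```

```bash
python3 - <<'E'
from h import *; from station import *
state()
F=np.array([ROW[1],-ROW[0]]); im=[]
for n in("top","side"):
    c=read_camera(n); P,C=cloud(c); im.append(c["color"])
    r=(P[:,:2]-RC)@ROW*1000; f=(P[:,:2]-RC)@F*1000; z=P[:,2]*1000
    for y in(96,48,0,-48,-96):
        m=(abs(r-y)<12)&(abs(f)<45)&(z>95)&(z<108); print(n,y,m.sum(),'top r,f,z',r[m].mean().round(2),f[m].mean().round(2),np.percentile(z[m],90).round(1), 'f ends',np.percentile(f[m],[2,98]).round(1))
a=im[0][130:250,300:440]; b=im[1][90:210,200:340]
cv2.imwrite("pics/p4.png",np.hstack([cv2.resize(a,(400,343)),cv2.resize(b,(400,343))])[:,:,::-1])
E
```

```text
t 44.07 pos [579.  137.  188.9] jaw 59.18 down [-6.e-04 -8.e-04 -1.e+00] F [-1.  -0.5  0.5] w 34.0 q [ 0.15  0.47 -0.64  1.76  0.32  1.02  0.42]
top 96 101 top r,f,z 96.1 -0.43 102.4 f ends [-36.7  35.9]
top 48 98 top r,f,z 48.12 -0.66 102.4 f ends [-36.4  35. ]
top 0 107 top r,f,z -0.16 -0.49 103.4 f ends [-37.1  36. ]
top -48 106 top r,f,z -48.8 -1.03 102.6 f ends [-36.9  35.4]
top -96 104 top r,f,z -94.34 0.41 103.2 f ends [-36.8  34.5]
side 96 47 top r,f,z 97.38 -25.78 100.4 f ends [-42.7  -2.7]
side 48 72 top r,f,z 48.8 -13.4 101.0 f ends [-43.   16.9]
side 0 88 top r,f,z 1.02 -6.46 101.0 f ends [-40.7  30. ]
side -48 79 top r,f,z -47.51 -7.04 101.0 f ends [-42.5  29.4]
side -96 75 top r,f,z -95.04 -7.32 101.1 f ends [-42.4  29.9]
```

View pics/p4.png

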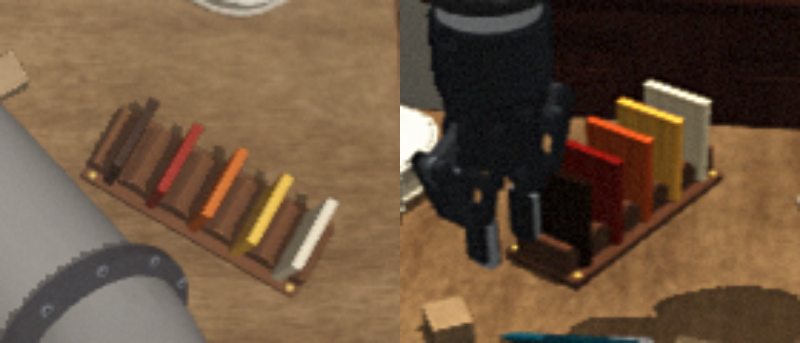

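All five tablets stand upright in order (raw, gold, amber, red, dark), at equal height, and the gripper is clear of everything. I'm handing in.

```bash
python3 -c "
from station import *
print(hand_in())"
```

```text
the job is handed in; nothing more can be done
None
```

I moved the four varnished tablets into the sample rack, and the row now runs raw, golden yellow, amber, red, dark brown. I handed the job in at about 44 s on the robot's clock. The raw tablet and the loose green, purple and small dark tablets were left untouched.

**Setting down:** each tablet went into its slot in millimetre steps until a light touch on the floor. The highest reading was about 10 N, and none dropped or fell.

**Last checks:**
- **Height:** all five tops are level with the raw tablet, within about 1 mm in both cameras.
- **Position across the rack:** the four moved tablets are within 1 mm of their slot centres in the top view.
- **Centring along the slots:** each is within about 1 mm in the top view.
- **Clearance:** the arm and gripper are touching nothing.

**Disagreements:** the side camera read the row positions 1 to 1.5 mm differently from the top camera, which is within its 2 mm calibration. The raw tablet reads about 1.5 mm off its slot centre, but it already did before I started.

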